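# Mesh the splined gear in the gearbox and hold it home

## Task

Turn the two red knobs on the small grey gearbox clockwise to their end stops so that the steel keeper arms swing clear of the brass hub. Then lift the toothed gear (its black square boss is the grip) out of its plywood stand, turn it until the four splines of its stem line up with the slots of the hub, and push it fully home against the ejector spring, its disc flush on the hub. Finish while still holding the gear and pressing it down so that it cannot spring up, and leave the other things on the table where they are.

Things in the scene. Friction and masses are not known exactly. Their poses are not given: they have to be found in the camera images.
- gearbox: Grey gearbox, fixed, 96 mm (its x) by 190 mm (its y) by 46 mm high; feet reach 56 mm either side along x, a shaft stub 119 mm along +y. Origin at the centre of its underside, z up. It stands at the robot's left or right, turned by up to 0.4 rad. The brass hub is in the middle of its top; red knobs 1 and 2 stand 62 mm from the middle along its +y and -y.
- hub_face (a point): Centre of the brass hub's top face (46 mm across, 48 mm above the table). x and y lie along its cross of four slots, z up. Slots are 11 mm wide, reach 17 mm from the axis and are 90 degrees apart, so the stem fits four ways. The steel ejector in the slots lies 15 mm below the face at rest and sinks, under a spring, when pressed.
- hub (a joint): Turn of the hub in the gearbox (rad, counter-clockwise from above; at 0 its slots lie along the gearbox's x and y). Starts anywhere in +-0.7; very stiff (0.5 N m), it may stay as it is.
- ejector (a joint): How far the ejector is pushed down (m): 0 at rest, 0.015 with the gear fully home. The spring gives 6 N at rest and 10.5 N at 0.015, enough to throw the gear up if it is let go.
- keeper_1_grip (a point): Middle of the top of red bar knob 1 (44 mm long, 12 mm wide, 26 mm tall, its top 82 mm above the table), on its turning axis. x points along the bar and along its steel arm (12 mm wide, 54 mm long from the axis, its top 56 mm above the table), z up.
- keeper_1 (a joint): Turn of knob 1 (rad, grows clockwise from above): 0 with the arm across the hub, 1.2 at the end stop with the hub clear. Starts between 0 and 0.2, friction 0.08 N m, stays where it is left.
- keeper_2_grip (a point): The same point of red bar knob 2, with the same sizes and axes.
- keeper_2 (a joint): Turn of knob 2, as for knob 1.
- stand: Plywood block, fixed, 84 x 100 x 42 mm, with a 35 mm round through-hole in which the gear's stem hangs loosely. Origin at the centre of its underside. It stands on the other side of the robot than the gearbox.
- gear: Loose aluminium gear, 140 g, disc 10 mm thick, 68 mm across its teeth. Origin: centre of the disc's underside, which lies on the stand's top (42 mm); z up. Above the disc a black square boss, 24 x 24 mm, 10 to 34 mm above the origin, flats square to x and y. Below, a steel stem 30 mm long: four splines in a cross along x and y, 8 mm wide, reaching 14 mm from the axis. Any yaw.
- gear_foot (a point): Centre of the lower end of the gear's stem, 30 mm below the gear's origin.
- screwdriver_1: Loose black screwdriver, 146 mm long, lying in the middle of the table; to be left alone.
- glue_bottle: Loose white and yellow glue bottle with a red tip, 42 mm across, 130 mm tall, standing at the back; to be left alone.
- foam_block: Loose white foam block, 48 x 72 x 67 mm, at the front left; to be left alone.
- masking_tape: Loose black roll of tape, 62 mm across, 19 mm high, at the front right; to be left alone.
There are look-alikes about, which are no part of the job. Leave any turquoise look-alike of the gear alone.

How it is judged:
On the way, in this order (a step that is already met when the one before it is completed fails the run):
1. both red knobs are turned to their end stops, keeper arms clear of the hub (value of joint each of keeper_1, keeper_2 above 1.08 rad), for 0.1 s.
2. the splines have entered the slots of the hub (z of gear_foot in the frame of hub_face below -0.005 m and horizontal distance between gear_foot and hub_face below 0.004 m), for 0.1 s.
At the end, for the whole second after the job is handed in: Both knobs over 1.05 rad; the gear's disc within 2.5 mm of the hub face, centred within 4 mm, upright within 0.06 rad; the ejector pushed down over 12.5 mm; the gear presses on the gearbox (hub and ejector) with over 8 N; the fingers are on the gear with over 3 N (value of joint each of keeper_1, keeper_2 above 1.05 rad and z of gear in the frame of hub_face below 0.0025 m and horizontal distance between gear and hub_face below 0.004 m and angle between gear's own z axis and vertical below 0.06 rad and value of joint ejector above 0.0125 m and contact force between gear and gearbox above 8 N and contact force between the fingers and gear above 3 N); the arm keeps its last pose, push and grip.
It fails at once if the screwdriver, glue bottle, foam block or tape is moved by more than 30 mm (distance of any of screwdriver_1, glue_bottle, foam_block, masking_tape from where it was at the start of the episode above 0.03 m).
It also fails if it takes over 72 s, if anything falls off the work surface, if the arm or the gripper's body presses on something with over 40 N, if the wrist force passes 120 N, or if a joint passes its speed limit or range.

## Robot

A 7-joint arm with a two-finger parallel gripper is mounted at the origin on a cart in front of the work surface, level with it; the furniture and walls round the work are solid. World frame = base frame: x ahead of the robot, y to its left, z up, the work surface at z = 0. Lengths are in m, angles in rad, forces in N, time in s.
With the tool pointing down it reaches from about 0.425 to 0.875 m from the base axis. Payload 8.4 kg.
Tool frame: the origin (TCP) lies between the finger pads; the fingertips stand 11 mm ahead of it and the grasp point (between the pads) lies 8 mm behind it; z points along the fingers, y is the line along which they close (so a half turn about z gives the same grasp; the last joint's range is limited). The gripper opens to 87 mm and grips with 3 to 60 N. Pads are 19 mm wide; open, the fingers measure 117 mm over their backs; the gripper's body (75 mm by 190 mm) begins 51 mm behind the grasp point.
Start: joints at [-1.239, 0.333, 0.04, 1.465, -0.013, 1.343, -0.059], TCP at [0.271, 0.591, 0.234] pointing down, gripper open.
Joint ranges: [-2.58, 2.58], [-0.38, 2.09], [-1.3, 1.39], [0.25, 2.4], [-1.5, 4.64], [0.08, 2.09], [-2.65, 2.65]. Speed limits (rad/s): [2.22, 2.22, 2.79, 2.79, 3.14, 3.14, 3.14].

## Interface

Orientations are given as a unit quaternion [w, x, y, z].
In Python, from cell import get_state, read_camera, camera_info, finish_job gives the robot as it stands.
- The arm moves only by the tool servo_tool, never from a script. Its argument "increments" is a list that holds one entry, the list of rows, each a list of 4 numbers: the shift along the tool's x, y, z in mm, then the turn about the tool's z in rad. In form: [[[x, y, z, turn], ...]]. A call has exactly 10 rows; each row is the pose to reach, as a shift and turn from the pose commanded when the call began, along the tool's axes at that moment; what a row does not reach only later rows make up. A row lasts 1/12 s, in which the tool goes at most 41.7 mm and 7.16 degrees, less where a joint would pass 70% of its speed; a pose out of reach is approached as far as the arm can. A call with a gripper value outside its range is refused whole. "gripper" is the opening, from -1 (shut) to 1 (fully open), set as the call begins (left out, the last holds). The fingers move at their own pace and stop on an object; the grip force is fixed at half the most. Time passes only in rows, so rows that repeat a pose let the fingers close, or fill a call up. It gives the time, the measured TCP pose, the force, the opening and the grip force at its end, in the units of the state.
- get_state(): the state, without advancing time (a new reading comes with each control period).
- read_camera(name): name is "side" or "top"; returns the picture (420x560x3 uint8, red, green, blue); there is no depth.
- camera_info(name): a dict with "fx", "fy", "cx", "cy" (pixels), "R" (3x3) and "t" (3): a world point X has camera coordinates R X + t. Camera axes: x right, y down, z forward; pixel columns grow to the right and rows downward; lengths in m; the calibration is good to about 2 mm. A picture is of the moment at which its call begins. camera_info takes no time and is no camera call.
- finish_job(): hands the job in; it is judged then, once.
The state is a dict: "clock": time; "joint_positions": joint angles; "dq": joint speeds; "joint_torque": joint torques, N m; "ee_pos": TCP position; "tcp_rot": TCP orientation; "contact_force": force on the tool from outside, world axes, zero at the start; "wrist_torque": the same for the moment, N m; "finger_gap": finger opening in m; "gripper_force": force on a finger pad.
Only numpy, scipy, OpenCV 4.12 (cv2) and the standard library are available. Lean on these libraries where they do the work, as an engineer would, in place of code of your own. Each camera call takes 0.05 s, during which the arm holds its last target. There are 200 camera calls.

## Working session

There is one attempt and no reset: what is moved stays moved. The work goes in short steps, Python scripts to look and compute and a tool call to move; the robot and the scene stay as the last step left them, time stands still between calls to the robot, and variables do not carry over. Pictures are saved under pics/ and viewed, at most 10 in all, crops included, and the job is handed in when it is done.

Besides the shell and the picture viewer there is one more tool, called by a JSON object that holds its "api" and its "payload". servo_tool: Moves the arm, as the interface text tells. Its arguments: {"type":"object","properties":{"increments":{"type":"array","items":{"type":"array","items":{"type":"array","items":{"type":"number"}}}},"gripper":{"type":"number"}},"required":["increments"]}

```bash
mkdir -p pics; cat > h.py <<'E'
import numpy as np, cv2
from cell import *
def snap(cam,name,crop=None,s=1):
    im=read_camera(cam)[:,:,::-1]
    if crop: x0,y0,x1,y1=crop; im=im[y0:y1,x0:x1]
    cv2.imwrite('pics/'+name,cv2.resize(im,None,fx=s,fy=s,interpolation=cv2.INTER_CUBIC))
def ray(cam,u,v,z):
    c=camera_info(cam);R=np.array(c['R']);t=np.array(c['t'])
    d=R.T@np.array([(u-c['cx'])/c['fx'],(v-c['cy'])/c['fy'],1]);o=-R.T@t
    return o+d*(z-o[2])/d[2]
def proj(cam,X):
    c=camera_info(cam);p=np.array(c['R'])@X+np.array(c['t'])
    return c['fx']*p[0]/p[2]+c['cx'],c['fy']*p[1]/p[2]+c['cy']
E
python3 - <<'E'
from h import *
snap('top','top0.png',None,1.4);snap('side','side0.png',None,1.4)
for c in('top','side'):
    i=camera_info(c);print(c,i['fx'],-np.array(i['R']).T@i['t'])
print(np.round(camera_info('top')['R'],2))
s=get_state();print(s)
E
```

```text
top 530.6650701906751 [3.56170853e-01 1.74361516e-03 1.76010404e+00]
side 494.42494002496744 [ 1.29913164 -0.33190146  1.22944662]
[[ 0.02 -1.    0.01]
 [-0.99 -0.02 -0.14]
 [ 0.14 -0.   -0.99]]
{'clock': 0.1, 'joint_positions': array([-1.23922986,  0.33383817,  0.03989454,  1.46616724, -0.01338689,
        1.34330691, -0.05852087]), 'dq': array([ 4.31722551e-06, -3.43119534e-03,  1.38157402e-04, -2.61406823e-03,
        7.69697246e-05, -9.36516621e-04,  7.46544149e-04]), 'joint_torque': array([ 4.74274450e-03, -6.57811618e+01,  1.33994803e+00, -4.04710329e+01,
       -5.99682285e-02,  4.10188024e-02,  6.90393449e-05]), 'ee_pos': array([0.27128844, 0.5902351 , 0.23275748]), 'tcp_rot': array([-9.79138326e-05,  2.13747839e-01,  9.76888598e-01, -7.20254368e-04]), 'contact_force': array([-0.27035521, -0.17173809,  0.1119433 ]), 'wrist_torque': array([-0.00431104, -0.01581723, -0.0459254 ]), 'gripper_force': 0.0, 'finger_gap': 0.08707687098557858}
```

View pics/top0.png

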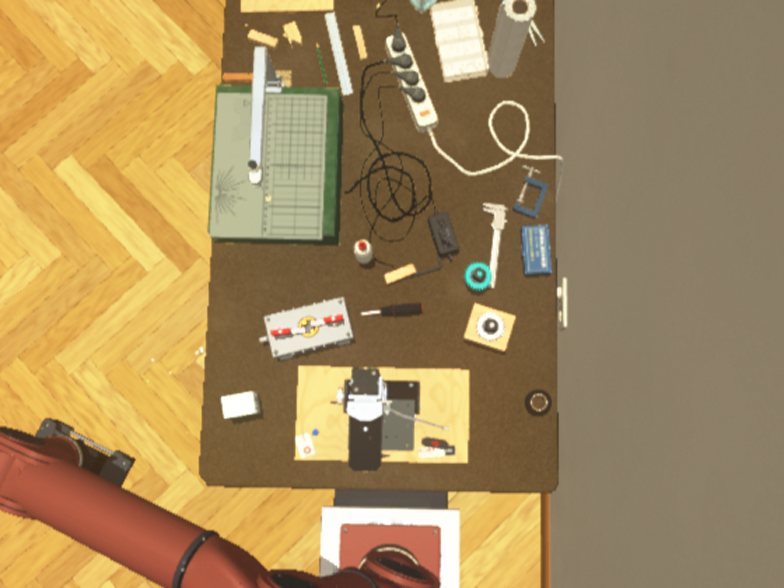

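View pics/side0.png

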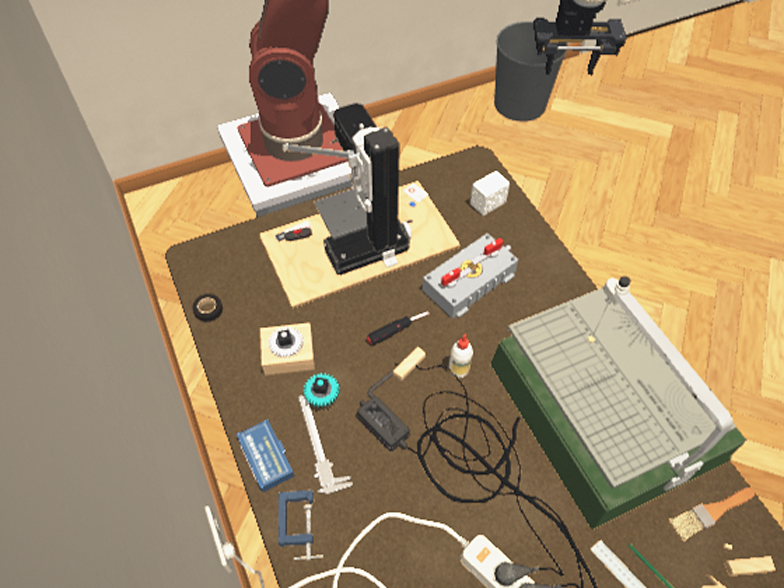

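Top view (displayed px): the gearbox is at (308,327), with knobs at (334,320) and (281,331). There are two gears. The one at (491,326) is white/aluminium, sits on plywood and has a black boss, so it fits the description. The one at (479,276) is turquoise and is the look-alike. A press stands at (365,410). Next I'll confirm both in an enlarged crop.

```bash
python3 - <<'E'
from h import *
t=read_camera('top')[:,:,::-1];s=read_camera('side')[:,:,::-1]
r=lambda im,x0,y0,w,h:cv2.resize(im[y0:y0+h,x0:x0+w],(400,300),interpolation=cv2.INTER_CUBIC)
cv2.imwrite('pics/c1.png',np.vstack([np.hstack([r(t,180,206,72,54),r(t,322,206,60,45)]),np.hstack([r(s,296,160,80,60),r(s,180,222,60,45)])]))
E
```

```text
(no output)
```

View pics/c1.png

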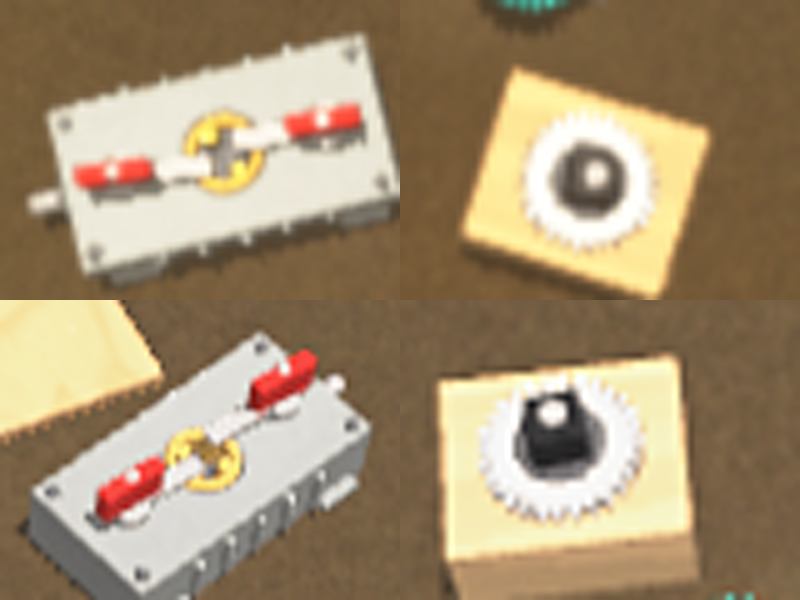

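The crop shows the silver gear with its black square boss on plywood, so that is the target; the turquoise one is separate. The gearbox's shaft stub points left (+y), so knob 1 is the left one.

```bash
cat >> h.py <<'E'
def tri(pt,ps):
    from scipy.optimize import least_squares
    f=lambda X:np.r_[np.subtract(proj('top',X),pt),np.subtract(proj('side',X),ps)]
    r=least_squares(f,[.5,0,.05]);return np.round(np.r_[r.x,np.abs(r.fun).max()],4)
E
python3 - <<'E'
from h import *
T=lambda x,y:(180+x/5.556,206+y/5.556); S=lambda x,y:(296+x/5,160+(y-300)/5)
G=lambda x,y:(322+(x-400)/6.667,206+y/6.667)
k1=ray('top',*T(114,172),.082);k2=ray('top',*T(323,119),.082)
print('k1',k1,ray('side',*S(287,368),.082),tri(T(114,172),S(287,368)))
print('k2',k2,ray('side',*S(133,477),.082),tri(T(323,119),S(133,477)))
print('hub',ray('top',*T(224,152),.048),ray('side',*S(203,459),.048))
d=k1-k2;print('yaw',np.arctan2(-d[0],d[1]),np.hypot(*d[:2]))
# bar directions
for n,a,b in(('k1',(76,176),(152,166)),('k2',(287,125),(360,111))):
    p=ray('top',*T(*a),.082);q=ray('top',*T(*b),.082);print(n,np.arctan2(*(q-p)[1::-1]))
gs=(180+152/6.667,222+(412-300)/6.667)
print('boss',ray('top',*G(597,175),.076),ray('side',*gs,.076),tri(G(597,175),gs))
# press top
print('press',tri((365/1.4,372/1.4),(352/1.4,110/1.4)))
for z in(.15,.3):print(ray('side',357/1.4,110/1.4,z),ray('top',366/1.4,372/1.4,z))
R=np.array(camera_info('top')['R'])
s=get_state();print(s['ee_pos'])
E
```

```text
k1 [0.54648395 0.25620841 0.082     ] [0.54962435 0.26210547 0.082     ] [0.5482 0.2595 0.0812 1.0325]
k2 [0.57963524 0.1376635  0.082     ] [0.58327623 0.14124389 0.082     ] [0.581  0.1402 0.0795 0.7341]
hub [0.5634676  0.19762589 0.048     ] [0.56751667 0.19951341 0.048     ]
yaw 0.27268570791173535 0.12309306945826662
k1 -1.4173552907864528
k2 -1.357755585649635
boss [ 0.5726023  -0.22510786  0.076     ] [ 0.57481923 -0.22198162  0.076     ] [ 0.5734 -0.2233  0.0745  0.6328]
press [0.4285 0.0255 0.4322 9.9913]
[0.11517662 0.13145067 0.15      ] [0.4550429  0.05785959 0.15      ]
[0.27969912 0.06706322 0.3       ] [0.44583181 0.05263173 0.3       ]
[0.27133197 0.59033603 0.23299807]
```

{"api": "servo_tool", "payload": {"increments": [[[-38,-18,4,0.1],[-76,-36,8,0.2],[-114,-54,12,0.3],[-152,-72,16,0.4],[-190,-90,20,0.5],[-228,-108,24,0.6],[-266,-126,28,0.7],[-304,-144,32,0.8],[-342,-162,36,0.9],[-380,-180,40,0.98]]], "gripper": 0.4}}

```text
clock: 1.03
ee_pos: [0.5388, 0.2709, 0.1941]
tcp_rot: [0.0, 0.65, 0.76, 0.0]
contact_force: [0.8, 0.3, 0.1]
finger_gap: 0.0613
gripper_force: 0.0
```

```bash
cat >> h.py <<'E'
def go(x,y,z,yang):
    "tool-frame shift (mm) and turn to reach TCP x,y,z with tool-y world angle yang (mod pi)"
    from scipy.spatial.transform import Rotation as Ro
    s=get_state();q=s['tcp_rot'];R=Ro.from_quat([q[1],q[2],q[3],q[0]]).as_matrix()
    a=np.arctan2(R[1,1],R[0,1]);t=(a-yang+np.pi/2)%np.pi-np.pi/2
    print('clock',s['clock'],'pos',np.round(s['ee_pos'],4),'yang',round(a,4),'tilt',np.round(R[2],3),'j7',s['joint_positions'][6].round(2),'F',np.round(s['contact_force'],1),'M',np.round(s['wrist_torque'],2),'gap',s['finger_gap'].round(4))
    print('move',np.round(R.T@(np.array([x,y,z])-s['ee_pos'])*1000,1),'turn',round(t,3))
E
python3 -c "
from h import *
go(.548,.259,.13,.154)"
```

```text
Traceback (most recent call last):
  File "h.py", line 23, in go
    print('clock',s['clock'],'pos',np.round(s['ee_pos'],4),'yang',round(a,4),'tilt',np.round(R[2],3),'j7',s['joint_positions'][6].round(2),'F',np.round(s['contact_force'],1),'M',np.round(s['wrist_torque'],2),'gap',s['finger_gap'].round(4))
                                                                                                                                                                                                                      ^^^^^^^^^^^^^^^^^^^^^
AttributeError: 'float' object has no attribute 'round'
```

```bash
sed -i "s/s\['finger_gap'\].round(4)/round(s['finger_gap'],4)/" h.py; python3 -c "
from h import *
go(.548,.259,.11,.154)"
```

```text
clock 1.0333 pos [0.5388 0.2709 0.1941] yang 0.1549 tilt [ 0.  0. -1.] j7 -0.3 F [0.8 0.3 0.1] M [-0.06 -0.07 -0.03] gap 0.0613
move [-13.2   7.2  84.1] turn 0.001
```

{"api": "servo_tool", "payload": {"increments": [[[-3,1,20,0],[-6,3,40,0],[-10,5,60,0],[-10,5,75,0],[-10,5,83,0],[-10,5,83,0],[-10,5,83,0],[-10,5,83,0],[-10,5,83,0],[-10,5,83,0]]]}}

```text
clock: 1.87
ee_pos: [0.5448, 0.264, 0.1121]
tcp_rot: [0.0, 0.648, 0.761, 0.001]
contact_force: [0.8, 0.5, 0.0]
finger_gap: 0.0608
gripper_force: 0.0
```

```bash
python3 -c "
from h import *
go(.548,.259,.069,.154)
t=read_camera('top')[:,:,::-1];s=read_camera('side')[:,:,::-1]
r=lambda im,x0,y0,w,h:cv2.resize(im[y0:y0+h,x0:x0+w],(400,400),interpolation=cv2.INTER_CUBIC)
cv2.imwrite('pics/c2.png',np.hstack([r(t,170,190,80,80),r(s,310,120,80,80)]))
"
```

```text
clock 1.8667 pos [0.5448 0.264  0.1121] yang 0.1603 tilt [ 0.001  0.001 -1.   ] j7 -0.25 F [0.8 0.5 0. ] M [-0.06  0.08  0.04] gap 0.0608
move [-5.5  2.3 43.1] turn 0.006
```

View pics/c2.png

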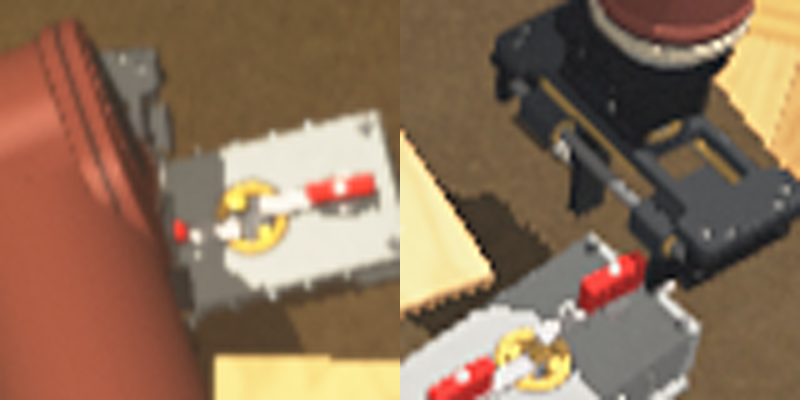

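The fingers straddle knob 1 in the side view (knob at (612,282), fingers at (585,190) and (665,265)). Next is lowering and gripping.

{"api": "servo_tool", "payload": {"increments": [[[-3,1,10,0],[-5,2,20,0],[-5,2,30,0],[-5,2,40,0],[-5,2,43,0],[-5,2,43,0],[-5,2,43,0],[-5,2,43,0],[-5,2,43,0],[-5,2,43,0]]]}}

```text
clock: 2.8
ee_pos: [0.5475, 0.2592, 0.0686]
tcp_rot: [0.0, 0.648, 0.761, 0.0]
contact_force: [0.2, -0.2, -1.2]
finger_gap: 0.0609
gripper_force: 0.0
```

{"api": "servo_tool", "payload": {"increments": [[[0,0,0,0],[0,0,0,0],[0,0,0,0],[0,0,0,0],[0,0,0,0],[0,0,0,0],[0,0,0,0],[0,0,0,0],[0,0,0,0],[0,0,0,0]]], "gripper": -1}}

```text
clock: 3.63
ee_pos: [0.5472, 0.259, 0.0681]
tcp_rot: [0.0, 0.648, 0.761, 0.0]
contact_force: [0.5, 0.4, -0.2]
finger_gap: 0.0117
gripper_force: 30.0
```

```bash
python3 -c "
from h import *
go(.548,.259,.069,.27-1.2)"
```

```text
clock 3.6333 pos [0.5472 0.259  0.0681] yang 0.16 tilt [-0.  0. -1.] j7 -0.23 F [ 0.5  0.4 -0.2] M [-0.11 -0.07  0.13] gap 0.0117
move [-0.1  0.8 -0.9] turn 1.09
```

{"api": "servo_tool", "payload": {"increments": [[[0,0,0,0.11],[0,0,0,0.22],[0,0,0,0.33],[0,0,0,0.44],[0,0,0,0.55],[0,0,0,0.66],[0,0,0,0.77],[0,0,0,0.88],[0,0,0,0.98],[0,0,0,1.04]]]}}

```text
clock: 4.47
ee_pos: [0.5459, 0.2595, 0.068]
tcp_rot: [-0.0, 0.942, 0.336, -0.001]
contact_force: [-6.0, -0.4, 3.9]
finger_gap: 0.0117
gripper_force: 30.0
```

{"api": "servo_tool", "payload": {"increments": [[[0,0,0,0.02],[0,0,0,0.04],[0,0,0,0.05],[0,0,0,0.06],[0,0,0,0.07],[0,0,0,0.07],[0,0,0,0.07],[0,0,0,0.07],[0,0,0,0.07],[0,0,0,0.07]]]}}

```text
clock: 5.3
ee_pos: [0.5459, 0.2596, 0.0681]
tcp_rot: [-0.0, 0.952, 0.306, -0.001]
contact_force: [-5.3, 0.1, 4.8]
finger_gap: 0.0116
gripper_force: 30.0
```

```bash
python3 -c "
from h import *
go(.548,.259,.069,.27-1.2)"
```

```text
clock 5.3 pos [0.5459 0.2596 0.0681] yang -0.9487 tilt [-0.002 -0.001 -1.   ] j7 -1.25 F [-5.3  0.1  4.8] M [-0.    1.3   0.38] gap 0.0116
move [ 1.4  1.7 -0.9] turn -0.019
```

{"api": "servo_tool", "payload": {"increments": [[[0,0,0,0.02],[0,0,0,0.04],[0,0,0,0.06],[0,0,0,0.06],[0,0,0,0.06],[0,0,0,0.06],[0,0,0,0.06],[0,0,0,0.06],[0,0,0,0.06],[0,0,0,0.06]]]}}

```text
clock: 6.13
ee_pos: [0.546, 0.2596, 0.0681]
tcp_rot: [-0.0, 0.961, 0.278, -0.001]
contact_force: [-5.7, -0.7, 4.6]
finger_gap: 0.0122
gripper_force: 30.0
```

```bash
python3 -c "
from h import *
go(.548,.259,.069,.27-1.2)"
```

```text
clock 6.1333 pos [0.546  0.2596 0.0681] yang -1.0084 tilt [-0.002 -0.001 -1.   ] j7 -1.3 F [-5.7 -0.7  4.6] M [0.02 1.39 0.71] gap 0.0122
move [ 1.4  1.6 -0.9] turn -0.078
```

The gap widened and the moment rose, so knob 1 is at its stop. Next: open, lift and move to knob 2.

{"api": "servo_tool", "payload": {"increments": [[[0,0,0,0],[0,0,0,0],[0,0,0,0],[0,0,0,0],[0,0,0,0],[0,0,0,0],[0,0,-10,0],[0,0,-22,0],[0,0,-35,0],[0,0,-47,0]]], "gripper": 0.4}}

```text
clock: 6.97
ee_pos: [0.5477, 0.2591, 0.1172]
tcp_rot: [-0.0, 0.961, 0.277, 0.001]
contact_force: [-0.6, 0.2, 0.1]
finger_gap: 0.0602
gripper_force: 0.0
```

```bash
python3 -c "
from h import *
go(.581,.1395,.115,.213)"
```

```text
clock 6.9667 pos [0.5477 0.2591 0.1172] yang -1.0102 tilt [ 0.001  0.    -1.   ] j7 -1.33 F [-0.6  0.2  0.1] M [-0.07  0.16 -0.05] gap 0.0602
move [-35.4 119.    2.2] turn -1.223
```

{"api": "servo_tool", "payload": {"increments": [[[-4,13,0,-0.12],[-8,26,0,-0.24],[-12,39,0,-0.36],[-16,52,0,-0.48],[-20,65,0,-0.6],[-24,78,0,-0.72],[-27,91,0,-0.84],[-31,104,0,-0.96],[-35,119,0,-1.08],[-35,119,0,-1.2]]]}}

```text
clock: 7.8
ee_pos: [0.5823, 0.1358, 0.1169]
tcp_rot: [0.001, 0.636, 0.772, 0.0]
contact_force: [0.3, -0.6, 0.5]
finger_gap: 0.0612
gripper_force: 0.0
```

{"api": "servo_tool", "payload": {"increments": [[[0,0,0,-0.02],[0,0,0,-0.02],[0,0,0,-0.02],[0,0,0,-0.02],[0,0,0,-0.02],[0,0,0,-0.02],[0,0,0,-0.02],[0,0,0,-0.02],[0,0,0,-0.02],[0,0,0,-0.02]]]}}

```text
clock: 8.63
ee_pos: [0.5808, 0.1396, 0.1151]
tcp_rot: [-0.0, 0.629, 0.777, -0.0]
contact_force: [-0.8, -0.3, -0.2]
finger_gap: 0.0611
gripper_force: 0.0
```

```bash
python3 -c "
from h import *
go(.580,.1395,.069,.213)"
```

```text
clock 8.6333 pos [0.5808 0.1396 0.1151] yang 0.2098 tilt [-0. -0. -1.] j7 0.03 F [-0.8 -0.3 -0.2] M [-0.09  0.07  0.02] gap 0.0611
move [ 0.1 -0.8 46.1] turn -0.003
```

{"api": "servo_tool", "payload": {"increments": [[[0,-1,10,0],[0,-1,20,0],[0,-1,30,0],[0,-1,40,0],[0,-1,46,0],[0,-1,46,0],[0,-1,46,0],[0,-1,46,0],[0,-1,46,0],[0,-1,46,0]]]}}

```text
clock: 9.47
ee_pos: [0.5802, 0.1395, 0.0696]
tcp_rot: [0.0, 0.629, 0.777, 0.0]
contact_force: [0.3, -0.2, -0.1]
finger_gap: 0.061
gripper_force: 0.0
```

{"api": "servo_tool", "payload": {"increments": [[[0,0,0,0],[0,0,0,0],[0,0,0,0],[0,0,0,0],[0,0,0,0],[0,0,0,0],[0,0,0,0],[0,0,0,0],[0,0,0,0],[0,0,0,0]]], "gripper": -1}}

```text
clock: 10.3
ee_pos: [0.5801, 0.1395, 0.0691]
tcp_rot: [0.0, 0.629, 0.777, 0.0]
contact_force: [1.6, -0.1, -2.1]
finger_gap: 0.012
gripper_force: 30.0
```

{"api": "servo_tool", "payload": {"increments": [[[0,0,0,0.11],[0,0,0,0.22],[0,0,0,0.33],[0,0,0,0.44],[0,0,0,0.55],[0,0,0,0.66],[0,0,0,0.77],[0,0,0,0.88],[0,0,0,0.98],[0,0,0,1.06]]]}}

```text
clock: 11.13
ee_pos: [0.5788, 0.1398, 0.0691]
tcp_rot: [-0.001, 0.937, 0.35, -0.001]
contact_force: [-5.4, 1.1, 4.2]
finger_gap: 0.0115
gripper_force: 30.0
```

{"api": "servo_tool", "payload": {"increments": [[[0,0,0,0.03],[0,0,0,0.06],[0,0,0,0.09],[0,0,0,0.11],[0,0,0,0.13],[0,0,0,0.13],[0,0,0,0.13],[0,0,0,0.13],[0,0,0,0.13],[0,0,0,0.13]]]}}

```text
clock: 11.97
ee_pos: [0.5788, 0.14, 0.0691]
tcp_rot: [-0.0, 0.956, 0.292, -0.001]
contact_force: [-5.3, 1.1, 6.1]
finger_gap: 0.0121
gripper_force: 30.0
```

```bash
python3 -c "
from h import *
go(.580,.1395,.069,.25-1.2)"
```

```text
clock 11.9667 pos [0.5788 0.14   0.0691] yang -0.9784 tilt [-0.002 -0.001 -1.   ] j7 -1.04 F [-5.3  1.1  6.1] M [0.1  1.39 0.65] gap 0.0121
move [0.7 1.1 0.1] turn -0.028
```

{"api": "servo_tool", "payload": {"increments": [[[0,0,0,0],[0,0,0,0],[0,0,0,0],[0,0,0,0],[0,0,0,0],[0,0,0,0],[0,0,-15,0],[0,0,-35,0],[0,0,-70,0],[0,0,-100,0]]], "gripper": 0.4}}

```text
clock: 12.8
ee_pos: [0.5796, 0.139, 0.1702]
tcp_rot: [0.0, 0.957, 0.291, -0.0]
contact_force: [0.9, 0.6, 0.3]
finger_gap: 0.0603
gripper_force: 0.0
```

{"api": "servo_tool", "payload": {"increments": [[[0,0,-30,0],[0,0,-60,0],[0,0,-90,0],[0,0,-120,0],[0,0,-120,0],[0,0,-120,0],[0,0,-120,0],[0,0,-120,0],[0,0,-120,0],[0,0,-120,0]]]}}

```text
clock: 13.63
ee_pos: [0.5795, 0.1393, 0.2881]
tcp_rot: [0.0, 0.957, 0.291, -0.001]
contact_force: [-0.7, 0.1, -0.3]
finger_gap: 0.0605
gripper_force: 0.0
```

```bash
python3 -c "
from h import *
go(.65,0,.3,0)
t=read_camera('top')[:,:,::-1];s=read_camera('side')[:,:,::-1]
cv2.imwrite('pics/full2.png',t)
r=lambda im,x0,y0,w,h:cv2.resize(im[y0:y0+h,x0:x0+w],(400,300),interpolation=cv2.INTER_CUBIC)
cv2.imwrite('pics/c3.png',np.vstack([np.hstack([r(t,180,206,72,54),r(t,331,216,40,30)]),np.hstack([r(s,296,160,80,60),r(s,184,228,40,30)])]))
"
```

```text
clock 13.6333 pos [0.5795 0.1393 0.2881] yang -0.9801 tilt [-0.002 -0.    -1.   ] j7 -1.15 F [-0.7  0.1 -0.3] M [-0.08  0.07 -0.02] gap 0.0605
move [-19.1 155.  -11.9] turn -0.98
```

View pics/c3.png

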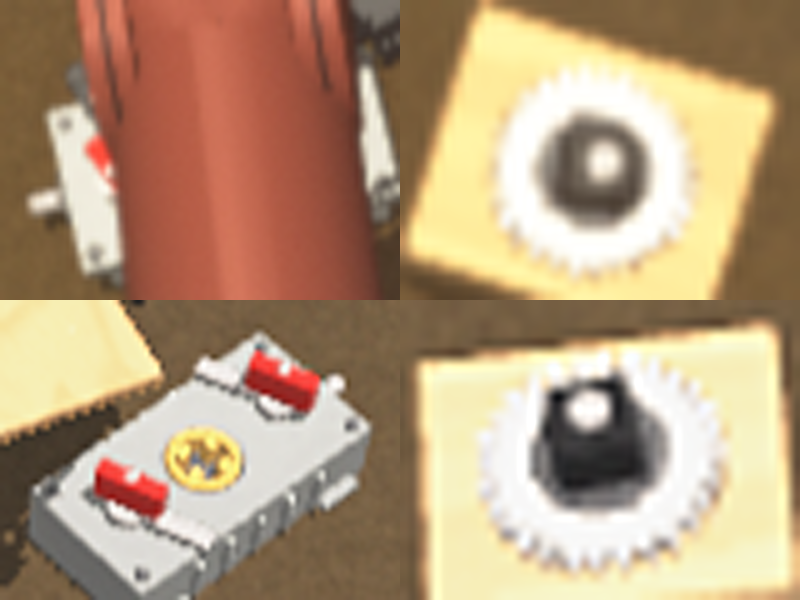

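Both knobs are at their stops and the hub is clear; the silver gear's boss shows at (590,430) in the crop. I'll travel around the press to the gear.

{"api": "servo_tool", "payload": {"increments": [[[-8,38,0,0],[-17,76,0,0],[-25,113,0,0],[-34,151,0,0],[-42,189,0,0],[-75,211,0,0],[-108,233,0,0],[-141,254,0,0],[-174,276,0,0],[-207,298,0,0]]]}}

```text
clock: 14.57
ee_pos: [0.5729, -0.225, 0.289]
tcp_rot: [-0.0, 0.957, 0.291, -0.0]
contact_force: [0.8, 0.1, -0.1]
finger_gap: 0.0608
gripper_force: 0.0
```

```bash
python3 -c "
from h import *
S=lambda x,y:(184+(x-400)/10,228+(y-300)/10)
for a,b,z in(((557,488),(645,475),.052),((543,388),(617,374),.076),((620,376),(645,475),.06)):
    p=ray('side',*S(*a),z);q=ray('side',*S(*b),z);print(p,q,np.arctan2(*(q-p)[1::-1]))
go(.573,-.2235,.12,-1)
t=read_camera('top')[:,:,::-1];s=read_camera('side')[:,:,::-1]
r=lambda im,x0,y0,w,h:cv2.resize(im[y0:y0+h,x0:x0+w],(400,300),interpolation=cv2.INTER_CUBIC)
cv2.imwrite('pics/c4.png',np.vstack([np.hstack([r(t,182,206,72,54),r(t,206,222,28,21)]),np.hstack([r(s,296,160,80,60),r(s,326,182,20,15)])]))
"
```

```text
[ 0.58058835 -0.2361716   0.052     ] [ 0.58671772 -0.21269243  0.052     ] 1.315439604962446
[ 0.56367597 -0.23101226  0.076     ] [ 0.56781073 -0.21106869  0.076     ] 1.3663694365503323
[ 0.55862763 -0.20885715  0.06      ] [ 0.59155812 -0.21350238  0.06      ] -0.14013707241006637
clock 14.5667 pos [ 0.5729 -0.225   0.289 ] yang -0.98 tilt [-0. -0. -1.] j7 -0.48 F [ 0.8  0.1 -0.1] M [-0.1   0.07 -0.01] gap 0.0608
move [  0.9  -1.2 169. ] turn 0.02
```

View pics/c4.png

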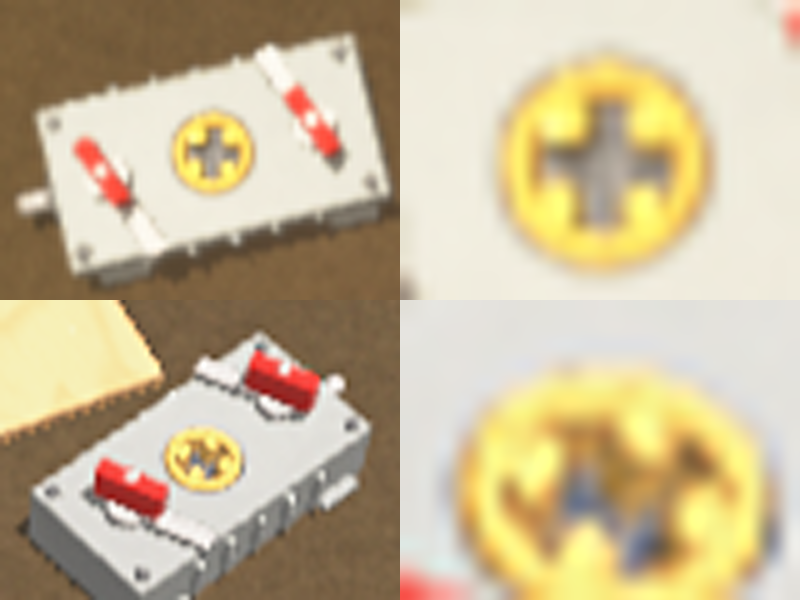

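Hub crop (top view): the cross is centred at (605,163) with its upright slot running (605,98)–(597,225). I'll measure the slot angle numerically, and turn onto the boss flats (world angle about −0.23).

```bash
python3 -c "
from h import *
im=cv2.cvtColor(read_camera('top')[:,:,::-1],cv2.COLOR_BGR2HSV)
c=np.array([.5628,.1978])
n=81;g=np.linspace(-.024,.024,n)
for thr in(90,110,130):
  c=np.array([.5635,.1976])
  for it in range(4):
    X,Y=np.meshgrid(g,g,indexing='ij')
    uv=np.array([proj('top',np.array([c[0]+a,c[1]+b,.048])) for a,b in zip(X.ravel(),Y.ravel())],np.float32)
    S=cv2.remap(im,uv[:,0].reshape(n,n),uv[:,1].reshape(n,n),cv2.INTER_CUBIC)[...,1].astype(float)
    r=np.hypot(X,Y);w=np.clip(thr-S,0,None)/thr*(r<.0165)
    c=c+[(w*X).sum()/w.sum(),(w*Y).sum()/w.sum()]
  w2=w*(r>.006)
  print(thr,c,np.angle((w2*np.exp(4j*np.arctan2(Y,X))).sum())/4)
def sd(a,b):
  f=lambda x,y:(206+(x-400)/14.286,222+y/14.286)
  p=ray('top',*f(*a),.048);q=ray('top',*f(*b),.048);return np.arctan2(*(q-p)[1::-1])
print(sd((597,225),(605,98)),sd((672,167),(537,160))-np.pi/2)
"
```

```text
Traceback (most recent call last):
  File "h.py", line 12, in proj
    c=camera_info(cam);p=np.array(c['R'])@X+np.array(c['t'])
ValueError: time passes only in moves, steps and waits
```

{"api": "servo_tool", "payload": {"increments": [[[0,0,15,-0.1],[1,-1,35,-0.2],[1,-1,55,-0.3],[1,-1,75,-0.4],[1,-1,95,-0.5],[1,-1,115,-0.6],[1,-1,135,-0.7],[1,-1,150,-0.75],[1,-1,160,-0.75],[1,-1,160,-0.75]]]}}

```text
clock: 15.55
ee_pos: [0.5735, -0.2205, 0.1267]
tcp_rot: [-0.001, 0.784, 0.621, -0.001]
contact_force: [-0.6, 0.5, -0.7]
finger_gap: 0.0612
gripper_force: 0.0
```

```bash
python3 -c "
from h import *
go(.573,-.2235,.064,-.23)
t=read_camera('top')[:,:,::-1];s=read_camera('side')[:,:,::-1]
r=lambda im,x0,y0,w,h:cv2.resize(im[y0:y0+h,x0:x0+w],(400,400),interpolation=cv2.INTER_CUBIC)
cv2.imwrite('pics/c5.png',np.hstack([r(t,320,190,70,70),r(s,165,190,70,70)]))
"
```

```text
clock 15.55 pos [ 0.5735 -0.2205  0.1267] yang -0.2306 tilt [ 0.    -0.004 -1.   ] j7 0.29 F [-0.6  0.5 -0.7] M [-0.12  0.16 -0.04] gap 0.0612
move [-3.1  0.4 62.7] turn -0.001
```

View pics/c5.png

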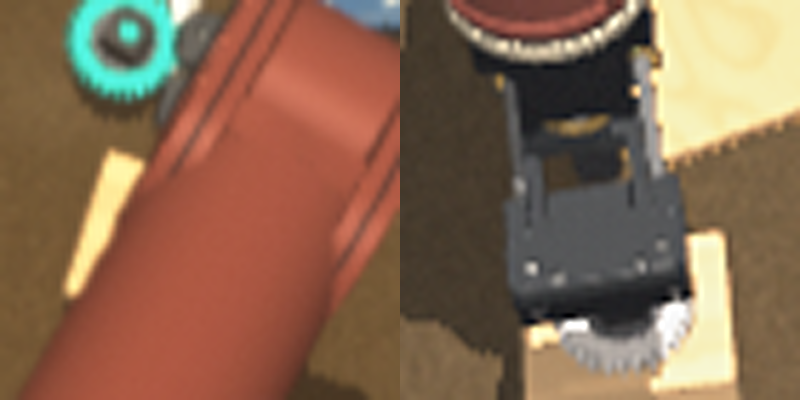

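The gripper sits above the silver gear, with the turquoise one well clear. I'll lower it, and measure the slots from the now-unobstructed top view.

{"api": "servo_tool", "payload": {"increments": [[[-2,0,10,0],[-3,0,20,0],[-3,0,30,0],[-3,0,40,0],[-3,0,50,0],[-3,0,58,0],[-3,0,58,0],[-3,0,58,0],[-3,0,58,0],[-3,0,58,0]]]}}

```text
clock: 16.48
ee_pos: [0.5739, -0.2251, 0.0717]
tcp_rot: [0.0, 0.784, 0.621, 0.0]
contact_force: [0.4, 0.6, -0.5]
finger_gap: 0.0606
gripper_force: 0.0
```

```bash
python3 -c "
from h import *
import h
go(.573,-.2235,.067,-.23)
ci=camera_info('top');h.camera_info=lambda n:ci
im=cv2.cvtColor(read_camera('top')[:,:,::-1],cv2.COLOR_BGR2HSV)
n=81;g=np.linspace(-.024,.024,n)
X,Y=np.meshgrid(g,g,indexing='ij');r=np.hypot(X,Y)
for thr in(90,110,130):
  c=np.array([.5635,.1976])
  for it in range(4):
    P=np.array(ci['R'])@np.array([X.ravel()+c[0],Y.ravel()+c[1],0*X.ravel()+.048])+np.array(ci['t'])[:,None]
    u=(ci['fx']*P[0]/P[2]+ci['cx']).astype(np.float32).reshape(n,n);v=(ci['fy']*P[1]/P[2]+ci['cy']).astype(np.float32).reshape(n,n)
    S=cv2.remap(im,u,v,cv2.INTER_CUBIC)[...,1].astype(float)
    w=np.clip(thr-S,0,None)/thr*(r<.0165)
    c=c+[(w*X).sum()/w.sum(),(w*Y).sum()/w.sum()]
  w2=w*(r>.006)
  print(thr,c,np.angle((w2*np.exp(4j*np.arctan2(Y,X))).sum())/4)
def sd(a,b):
  f=lambda x,y:(206+(x-400)/14.286,222+y/14.286)
  p=ray('top',*f(*a),.048);q=ray('top',*f(*b),.048);return np.arctan2(*(q-p)[1::-1])
print(sd((597,225),(605,98)),sd((672,167),(537,160))-np.pi/2)
"
```

```text
clock 16.4833 pos [ 0.5739 -0.2251  0.0717] yang -0.2301 tilt [-0.     0.001 -1.   ] j7 0.33 F [ 0.4  0.6 -0.5] M [-0.1  0.1 -0. ] gap 0.0606
move [ 1.4 -1.3  4.7] turn -0.0
90 [0.56342398 0.19859545] -0.07238660038084244
110 [0.56345315 0.19862201] -0.07122263971486922
130 [0.56350847 0.19875746] -0.07628996184294279
-0.02562003457989245 -0.03086328265699656
```

{"api": "servo_tool", "payload": {"increments": [[[1,-1,2,0],[1,-1,4,0],[1,-1,5,0],[1,-1,5,0],[1,-1,5,0],[1,-1,5,0],[1,-1,5,0],[1,-1,5,0],[1,-1,5,0],[1,-1,5,0]]]}}

```text
clock: 17.37
ee_pos: [0.5728, -0.2238, 0.0661]
tcp_rot: [0.0, 0.784, 0.621, -0.0]
contact_force: [0.1, 0.4, -0.3]
finger_gap: 0.0608
gripper_force: 0.0
```

{"api": "servo_tool", "payload": {"increments": [[[0,0,0,0],[0,0,0,0],[0,0,0,0],[0,0,0,0],[0,0,0,0],[0,0,0,0],[0,0,0,0],[0,0,0,0],[0,0,0,0],[0,0,0,0]]], "gripper": -1}}

```text
clock: 18.2
ee_pos: [0.5728, -0.2237, 0.0661]
tcp_rot: [0.0, 0.784, 0.621, -0.0]
contact_force: [-0.2, -0.1, -0.1]
finger_gap: 0.0241
gripper_force: 29.4
```

{"api": "servo_tool", "payload": {"increments": [[[0,0,0,0],[0,0,-10,0],[0,0,-25,0],[0,0,-50,0],[0,0,-80,0],[0,0,-110,0],[0,0,-140,0],[0,0,-170,0],[0,0,-200,0],[0,0,-220,0]]]}}

```text
clock: 19.03
ee_pos: [0.5729, -0.2243, 0.2899]
tcp_rot: [0.001, 0.784, 0.621, 0.001]
contact_force: [0.1, 0.1, -1.3]
finger_gap: 0.0241
gripper_force: 29.5
```

```bash
python3 -c "
from h import *
go(.5635,.2,.2,-.055)"
```

```text
clock 19.0333 pos [ 0.5729 -0.2243  0.2899] yang -0.2306 tilt [ 0.     0.003 -1.   ] j7 0.23 F [ 0.1  0.1 -1.3] M [-0.13  0.01  0.04] gap 0.0241
move [ 410.9 -106.4   89.7] turn -0.176
```

The gear is held. To centre it along the other axis too, I'll set it back in the stand and regrip turned by 90°.

{"api": "servo_tool", "payload": {"increments": [[[0,0,35,0],[0,0,70,0],[0,0,105,0],[0,0,140,0],[0,0,170,0],[0,0,195,0],[0,0,210,0],[0,0,216,0],[0,0,220,0],[0,0,220,0]]]}}

```text
clock: 19.87
ee_pos: [0.5729, -0.2238, 0.0669]
tcp_rot: [-0.0, 0.784, 0.621, 0.0]
contact_force: [-0.6, 0.2, -1.2]
finger_gap: 0.0242
gripper_force: 29.5
```

{"api": "servo_tool", "payload": {"increments": [[[0,0,0,0],[0,0,0,0],[0,0,0,0],[0,0,0,0],[0,0,0,0],[0,0,0,0],[0,0,0,0],[0,0,0,0],[0,0,0,0],[0,0,0,0]]]}}

```text
clock: 20.7
ee_pos: [0.5728, -0.2238, 0.0661]
tcp_rot: [0.0, 0.784, 0.621, -0.0]
contact_force: [0.0, -0.9, -0.4]
finger_gap: 0.024
gripper_force: 29.5
```

{"api": "servo_tool", "payload": {"increments": [[[0,0,0,0],[0,0,0,0],[0,0,0,0],[0,0,0,0],[0,0,0,0],[0,0,0,0],[0,0,0,0],[0,0,0,-0.11],[0,0,0,-0.23],[0,0,0,-0.35]]], "gripper": 0.3}}

```text
clock: 21.53
ee_pos: [0.5728, -0.2237, 0.0661]
tcp_rot: [0.0, 0.661, 0.75, -0.0]
contact_force: [-0.1, -0.2, -0.3]
finger_gap: 0.0561
gripper_force: 0.0
```

{"api": "servo_tool", "payload": {"increments": [[[0,0,0,-0.12],[0,0,0,-0.24],[0,0,0,-0.36],[0,0,0,-0.48],[0,0,0,-0.6],[0,0,0,-0.72],[0,0,0,-0.84],[0,0,0,-0.96],[0,0,0,-1.08],[0,0,0,-1.2]]]}}

```text
clock: 22.37
ee_pos: [0.5727, -0.2238, 0.0661]
tcp_rot: [-0.0, 0.122, 0.993, -0.0]
contact_force: [-0.4, -0.2, -0.7]
finger_gap: 0.0565
gripper_force: 0.0
```

{"api": "servo_tool", "payload": {"increments": [[[0,0,0,-0.02],[0,0,0,-0.02],[0,0,0,-0.02],[0,0,0,-0.02],[0,0,0,-0.02],[0,0,0,-0.02],[0,0,0,-0.02],[0,0,0,-0.02],[0,0,0,-0.02],[0,0,0,-0.02]]]}}

```text
clock: 23.2
ee_pos: [0.5728, -0.2237, 0.0661]
tcp_rot: [-0.0, 0.115, 0.993, -0.0]
contact_force: [0.3, -0.2, 0.5]
finger_gap: 0.0567
gripper_force: 0.0
```

```bash
python3 -c "
from h import *
go(.5728,-.2237,.066,1.34)"
```

```text
clock 23.2 pos [ 0.5728 -0.2237  0.0661] yang 1.3399 tilt [ 0. -0. -1.] j7 1.76 F [ 0.3 -0.2  0.5] M [ 0.02 -0.01 -0.03] gap 0.0567
move [-0.  -0.   0.1] turn -0.0
```

{"api": "servo_tool", "payload": {"increments": [[[0,0,0,0],[0,0,0,0],[0,0,0,0],[0,0,0,0],[0,0,0,0],[0,0,0,0],[0,0,0,0],[0,0,0,0],[0,0,0,0],[0,0,0,0]]], "gripper": -1}}

```text
clock: 24.03
ee_pos: [0.5728, -0.2236, 0.0661]
tcp_rot: [-0.0, 0.115, 0.993, 0.0]
contact_force: [0.2, 0.3, 0.1]
finger_gap: 0.0241
gripper_force: 29.6
```

{"api": "servo_tool", "payload": {"increments": [[[0,0,-10,0],[0,0,-25,0],[0,0,-50,0],[0,0,-80,0],[0,0,-110,0],[0,0,-140,0],[0,0,-170,0],[0,0,-200,0],[0,0,-220,0],[0,0,-220,0]]]}}

```text
clock: 24.87
ee_pos: [0.5741, -0.2248, 0.292]
tcp_rot: [0.004, 0.115, 0.993, -0.001]
contact_force: [0.1, -1.2, -1.0]
finger_gap: 0.0241
gripper_force: 29.6
```

```bash
python3 -c "
from h import *
go(.65,0.02,.286,1.516)
go(.5635,.2005,.2,1.516)"
```

```text
clock 24.8667 pos [ 0.5741 -0.2248  0.292 ] yang 1.3394 tilt [-0.007 -0.    -1.   ] j7 1.71 F [ 0.1 -1.2 -1. ] M [-0.   -0.02 -0.02] gap 0.0241
move [-17.7 255.7   6. ] turn -0.177
clock 24.8667 pos [ 0.5741 -0.2248  0.292 ] yang 1.3394 tilt [-0.007 -0.    -1.   ] j7 1.71 F [ 0.1 -1.2 -1. ] M [-0.   -0.02 -0.02] gap 0.0241
move [108.5 411.6  91.1] turn -0.177
```

{"api": "servo_tool", "payload": {"increments": [[[-3,36,0,-0.02],[-5,73,0,-0.05],[-8,109,0,-0.08],[-11,146,0,-0.11],[-14,182,0,-0.14],[-16,219,0,-0.17],[-19,255,0,-0.18],[6,286,0,-0.18],[31,317,0,-0.18],[56,349,0,-0.18]]]}}

```text
clock: 25.7
ee_pos: [0.597, 0.1298, 0.2853]
tcp_rot: [-0.001, 0.026, 1.0, -0.001]
contact_force: [1.2, 0.3, -1.7]
finger_gap: 0.024
gripper_force: 29.6
```

```bash
python3 -c "
from h import *
go(.5635,.2005,.150,1.516)"
```

```text
clock 25.7 pos [0.597  0.1298 0.2853] yang 1.5192 tilt [ 0.001 -0.001 -1.   ] j7 1.26 F [ 1.2  0.3 -1.7] M [ 0.09 -0.04  0.02] gap 0.024
move [ 36.9  69.  135.2] turn 0.003
```

{"api": "servo_tool", "payload": {"increments": [[[10,18,0,0],[20,36,5,0],[30,54,15,0],[38,70,30,0],[38,70,60,0],[38,70,90,0],[38,70,115,0],[38,70,130,0],[38,70,136,0],[38,70,136,0]]]}}

```text
clock: 26.53
ee_pos: [0.5626, 0.2, 0.1484]
tcp_rot: [-0.001, 0.026, 1.0, -0.001]
contact_force: [-0.5, -0.4, -1.1]
finger_gap: 0.0237
gripper_force: 29.6
```

{"api": "servo_tool", "payload": {"increments": [[[0,0,5,0],[0,0,10,0],[0,0,20,0],[0,0,30,0],[0,0,35,0],[0,0,38,0],[0,0,38,0],[0,0,38,0],[0,0,38,0],[0,0,38,0]]]}}

```text
clock: 27.37
ee_pos: [0.564, 0.2008, 0.1126]
tcp_rot: [0.0, 0.025, 1.0, 0.0]
contact_force: [0.3, 0.5, -1.2]
finger_gap: 0.0239
gripper_force: 29.6
```

```bash
python3 -c "
from h import *
go(.5635,.2005,.09,1.516)
s=read_camera('side')[:,:,::-1]
cv2.imwrite('pics/c6.png',cv2.resize(s[150:225,290:390],(800,600),interpolation=cv2.INTER_CUBIC))
"
```

```text
clock 27.3667 pos [0.564  0.2008 0.1126] yang 1.52 tilt [-0.001  0.    -1.   ] j7 1.13 F [ 0.3  0.5 -1.2] M [ 0.05 -0.   -0.02] gap 0.0239
move [ 0.5 -0.3 22.6] turn 0.004
```

View pics/c6.png

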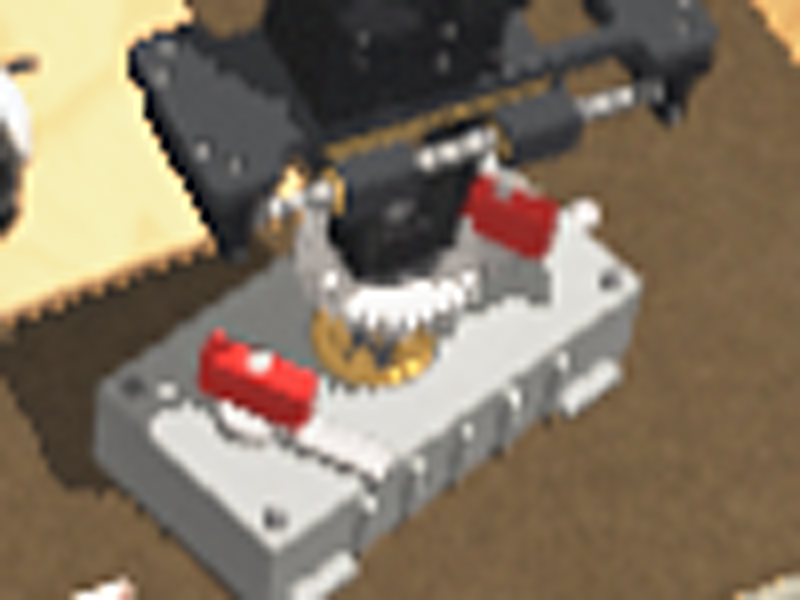

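The gear hangs centred above the hub in the side view (stem at (375,330)), with both knobs clear. Descending gently.

{"api": "servo_tool", "payload": {"increments": [[[0.5,-0.3,2,0],[0.5,-0.3,4,0],[0.5,-0.3,6,0],[0.5,-0.3,8,0],[0.5,-0.3,10,0],[0.5,-0.3,11,0],[0.5,-0.3,12,0],[0.5,-0.3,13,0],[0.5,-0.3,14,0],[0.5,-0.3,14,0]]]}}

```text
clock: 28.25
ee_pos: [0.5631, 0.2004, 0.0979]
tcp_rot: [-0.0, 0.025, 1.0, -0.0]
contact_force: [-0.9, 0.9, -1.5]
finger_gap: 0.0237
gripper_force: 29.6
```

```bash
python3 -c "
from h import *
go(.5635,.2005,.072,1.516)"
```

```text
clock 28.25 pos [0.5631 0.2004 0.0979] yang 1.52 tilt [ 0. -0. -1.] j7 1.13 F [-0.9  0.9 -1.5] M [ 0.06  0.02 -0.  ] gap 0.0237
move [-0.4  0.2 25.9] turn 0.004
```

It has entered the slots without contact force. Continuing down.

{"api": "servo_tool", "payload": {"increments": [[[0,0,2,0],[0,0,4,0],[0,0,6,0],[0,0,8,0],[0,0,10,0],[0,0,12,0],[0,0,14,0],[0,0,16,0],[0,0,17,0],[0,0,17,0]]]}}

```text
clock: 29.08
ee_pos: [0.5633, 0.2004, 0.0814]
tcp_rot: [0.0, 0.025, 1.0, 0.0]
contact_force: [-1.6, -1.3, 5.5]
finger_gap: 0.0238
gripper_force: 29.6
```

```bash
python3 -c "
from h import *
go(.5635,.2005,.072,1.516)"
```

```text
clock 29.0833 pos [0.5633 0.2004 0.0814] yang 1.5199 tilt [-0.  0. -1.] j7 1.13 F [-1.6 -1.3  5.5] M [-0.3   0.55 -0.01] gap 0.0238
move [-0.2  0.1  9.4] turn 0.004
```

{"api": "servo_tool", "payload": {"increments": [[[0,0,2,0],[0,0,4,0],[0,0,6,0],[0,0,8,0],[0,0,9,0],[0,0,10,0],[0,0,10.5,0],[0,0,11,0],[0,0,11,0],[0,0,11,0]]]}}

```text
clock: 29.92
ee_pos: [0.5635, 0.2004, 0.072]
tcp_rot: [0.0, 0.026, 1.0, 0.0]
contact_force: [-7.1, -3.8, 17.8]
finger_gap: 0.024
gripper_force: 29.6
```

```bash
python3 -c "
from h import *
go(.5635,.2005,.072,1.516)"
```

```text
clock 29.9167 pos [0.5635 0.2004 0.072 ] yang 1.5198 tilt [-0.001  0.    -1.   ] j7 1.13 F [-7.1 -3.8 17.8] M [-0.84  1.72  0.02] gap 0.024
move [-0.   0.1 -0. ] turn 0.004
```

{"api": "servo_tool", "payload": {"increments": [[[0,0,0.5,0],[0,0,0.5,0],[0,0,0.5,0],[0,0,0.5,0],[0,0,0.5,0],[0,0,0.5,0],[0,0,0.5,0],[0,0,0.5,0],[0,0,0.5,0],[0,0,0.5,0]]]}}

```text
clock: 30.75
ee_pos: [0.5636, 0.2005, 0.0719]
tcp_rot: [0.0, 0.025, 1.0, 0.0]
contact_force: [-9.5, -2.9, 21.4]
finger_gap: 0.024
gripper_force: 29.7
```

```bash
python3 -c "
from h import *
go(.5635,.2005,.072,1.516)
s=read_camera('side')[:,:,::-1]
cv2.imwrite('pics/c7.png',cv2.resize(s[150:225,290:390],(800,600),interpolation=cv2.INTER_CUBIC))
"
```

```text
clock 30.75 pos [0.5636 0.2005 0.0719] yang 1.5199 tilt [-0.001  0.001 -1.   ] j7 1.13 F [-9.5 -2.9 21.4] M [-0.83  2.07  0.08] gap 0.024
move [ 0.1  0.  -0.1] turn 0.004
```

View pics/c7.png

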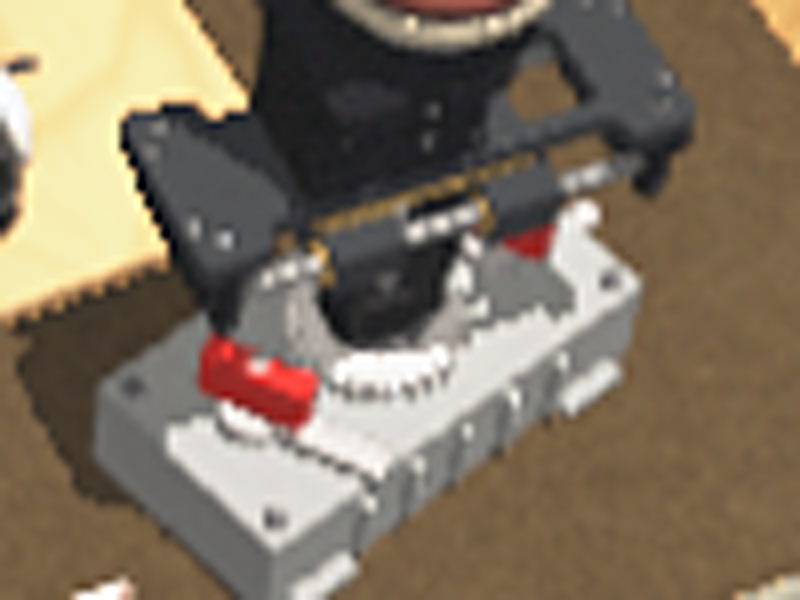

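The disc at (390,370) lies flush on the hub with the knobs still clear. The push is a steady 21 N against the stop, so I'm handing in.

```bash
python3 -c "
from cell import *
print(finish_job())"
```

```text
the job is handed in; nothing more can be done
None
```

I turned both knobs to their end stops and pushed the gear fully home, disc flush on the hub. I handed the job in at about 31 s, still holding the gear and pressing down with about 21 N; the hand-in gave no verdict back.

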